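Stopper the oil can at the medal maker's bench

TASK

Two rubber stoppers with wooden knobs are parked in steel die rings. Take the one that fits the neck of the oil can and, keeping hold of it, feel it into the neck until its flange sits flush on the rim, then let go; the neck is not exactly where the can's drawing says, so it must be searched for. Leave the other stopper and everything else on the bench where it is.

Things in the scene. Friction and masses are not known exactly. Their poses are not given: they have to be found in the camera images.
- stopper: The stopper that fits, loose, about 90 g. Black rubber taper, 22 mm diameter at the tip, 26.5 mm at 30 mm up; rubber flange 36 mm wide, 30 to 36 mm up; wooden knob to grip, cylinder 26 mm in diameter, 36 to 76 mm up. Origin: centre of the tip; z up the axis. Starts upright in die_small, flange on the ring, tip 6 mm above the bench.
- big_stopper: The wrong stopper, same make but larger: taper 33 to 38 mm, flange 50 mm, knob 34 mm in diameter, same heights. Too big for the neck. Parked likewise in another steel ring, 84 mm wide; which ring stands where varies. Origin: centre of the tip, z up.
- can: Rectangular bare-metal oil can, fixed to the bench: 140 mm (its x) by 100 mm (its y) by 110 mm tall. Origin: centre of the underside, z up. A low wire handle stands on its top across y at x = +30 mm, up to 126 mm above the bench. Neck on the -x half: fixed upright steel tube, 40 mm outer, 28 mm inner diameter, 34 mm tall, rim 144 mm above the bench.
- can_neck (a point): Where the neck's axis should meet the can's top (110 mm above the bench), at x = -30 mm in the can's frame. The real neck was fitted by hand, off this point by up to 7 mm along each of the can's x and y: feel or look for it. On the rim the stopper's tip stops 34 mm above this point; in the bore it goes down to 4 mm above it (flange on rim).
- loose_ring: Bystander: flat dark steel ring lying on the bench, 100 mm in diameter, 12 mm thick. Origin: centre of the underside.
- medal: Bystander: aluminium medal blank lying on the bench, 60 mm in diameter, 6 mm thick. Origin: centre of the underside.
- bottle: Bystander: white plastic bottle standing on the bench, 60 mm in diameter, 150 mm tall. Origin: centre of the underside.
- screwdriver: Bystander: screwdriver lying on the bench along its x. Origin near the middle, on its underside.
- die_small: Steel die ring that holds the small stopper, fixed to the bench: 84 mm outer diameter, 30 mm bore, 36 mm tall. Origin: centre of the underside.
- hammer: Bystander: hammer lying on the bench along its x. Origin near the middle, on its underside.
Mind the look-alikes: they are no part of the job. Leave any white look-alike of the stopper alone.

How it is judged:
On the way, in this order (a step that is already met when the one before it is completed fails the run):
1. the small stopper is lifted clear of its die ring (height (world z) of stopper above 0.06 m and contact force between the fingers and stopper above 0.5 N), for 0.2 s.
2. the stopper is in the neck with its flange on the rim while the fingers still hold it (z of stopper in the frame of can_neck below 0.0075 m and horizontal distance between stopper and can_neck below 0.016 m and angle between stopper's own z axis and vertical below 0.12 rad and contact force between the fingers and stopper above 0.5 N), for 0.1 s.
At the end, for the whole second after the job is handed in: Small stopper home in the neck: tip 1 to 6.5 mm above the can's top (4 mm with the flange on the rim), within 16 mm sideways of the drawn point, upright within 0.08 rad, at rest, released; big stopper within 20 mm and listed bystanders within 30 mm of their starts (z of stopper in the frame of can_neck between 0.001 and 0.0065 m and horizontal distance between stopper and can_neck below 0.016 m and angle between stopper's own z axis and vertical below 0.08 rad and linear speed of stopper below 0.02 m/s and distance of big_stopper from where it was at the start of the episode below 0.02 m and distance of each of loose_ring, medal, bottle, screwdriver, hammer from where it was at the start of the episode below 0.03 m); the robot touches nothing.
It fails at once if the big stopper is taken out of its ring or displaced by 20 mm (distance of big_stopper from where it was at the start of the episode above 0.02 m).
It fails at once if a listed bystander (loose ring, medal, bottle, screwdriver, hammer) is displaced by 30 mm (distance of any of loose_ring, medal, bottle, screwdriver, hammer from where it was at the start of the episode above 0.03 m).
It also fails if it takes over 72 s, if anything falls off the work surface, if the arm or the gripper's body presses on something with over 40 N, if the wrist force passes 120 N, or if a joint passes its speed limit or range.

ROBOT

A 6-joint arm with a two-finger parallel gripper is mounted at the origin on the work surface. World frame = base frame: x ahead of the robot, y to its left, z up, the work surface at z = 0. Lengths are in m, angles in rad, forces in N, time in s.
With the tool pointing down it reaches from about 0.35 to 0.975 m from the base axis. Payload 4.9 kg.
Tool frame: the origin (TCP) lies on the centre line of the jaws, within the pads' length; the fingertips stand 17 mm ahead of it and the grasp point (between the pads) lies 2 mm behind it (finger_overhang is the distance from the TCP to the fingertips, in m); x points along the fingers, y is the direction in which the jaws open and shut, and the axes are right-handed (so a half turn about x gives the same grasp; the last joint's range is limited). The gripper opens to 85 mm and grips with 20 to 120 N. Pads are 22 mm wide; open, the fingers measure 114 mm over their backs; the gripper's body (76 mm by 85 mm) begins 54 mm behind the grasp point. The pads swing forward as they close: fully open they stand 13 mm farther back than shut.
Start: joints at [-0.119, 0.053, 1.613, -0, 1.476, -0.119], TCP at [0.625, 0, 0.248] pointing down, gripper open.
Joint ranges: [-3.01, 3.01], [-1.01, 2.22], [0.06, 2.58], [-1.02, 4.17], [0.09, 2.62], [-3.14, 3.14]. Speed limits (rad/s): [2.57, 2.57, 3.14, 3.14, 3.14, 3.14].

INTERFACE

Orientations are given as a unit quaternion [x, y, z, w].
In Python, from workcell import * gives the robot as it stands.
- The arm moves only by the tool arm_command, never from a script. Its argument "deltas" is a list of rows, each a list of 7 numbers: the shift along the tool's x, y, z in mm, then the turn, a rotation vector about the tool's x, y, z in rad, then the closure, from 0 (fully open) to 1 (shut). A call has 1 to 8 rows; each row shifts and turns the commanded pose from where the row before left it, along the tool's axes as they then stand; what a row does not reach is not made up. A row lasts 1/10 s, in which the tool goes at most 50 mm and 8.59 degrees, less where a joint would pass 70% of its speed; a pose out of reach is approached as far as the arm can. A call is refused whole if a number of a shift passes 50 or a number of a turn 0.15, either way. A call with a gripper value outside its range is refused whole. The fingers move at their own pace and stop on an object; "grip_force" is the grip in N (left out, the last holds). Time passes only in rows, so rows that do not move let the fingers close. It gives the time, the measured TCP pose, the force and the opening at its end, in the units of the state.
- get_obs(): the state, without advancing time (a new reading comes with each control period).
- capture(name): name is "scene" or "side" or "wrist"; returns the picture (420x560x3 uint8, red, green, blue); there is no depth.
- camera_params(name): a dict with "fx", "fy", "cx", "cy" (pixels), "D" ([k1, k2, p1, p2, k3] as OpenCV has them; the pictures are not rectified), "cam_to_world" (4x4, takes a point from camera to world coordinates). Camera axes: x right, y down, z forward; pixel columns grow to the right and rows downward; lengths in m; the calibration is good to about 2 mm. A picture is of the moment at which its call begins: read the wrist's pose just before it. camera_params takes no time and is no camera call; for the wrist camera it gives the pose at the moment of the call.
- job_done(): hands the job in, once; it reports no verdict.
The state is a dict: "clock": time; "q": joint angles; "joint_velocities": joint speeds; "joint_efforts": joint torques, N m; "tool_pos": TCP position; "tool_rot": TCP orientation; "contact_force": force on the tool from outside, world axes, zero at the start; "wrist_torque": the same for the moment, N m; "gripper_width": opening from 0.0 (shut) to 1.0 (fully open).
Only numpy, scipy, OpenCV 4.12 (cv2) and the standard library are available. Lean on these libraries where they do the work, as an engineer would, in place of code of your own. Each camera call takes 0.05 s, during which the arm holds its last target. There are 200 camera calls.

## Working session

There is one attempt and no reset: what is moved stays moved. The work goes in short steps, Python scripts to look and compute and a tool call to move; the robot and the scene stay as the last step left them, time stands still between calls to the robot, and variables do not carry over. Pictures are saved under pics/ and viewed, about 8 in all and at most 12, crops included, and the job is handed in when it is done.

Besides the shell and the picture viewer there is one more tool, called after "Call:" as name(argument=value, ...), one argument or row to a line, values as JSON. arm_command: Moves the arm, as the interface text tells. Its arguments: {"type":"object","properties":{"deltas":{"type":"array"},"grip_force":{"type":"number"}},"required":["deltas"]}

```bash
ls; mkdir -p pics; python3 - <<'E'
from workcell import *
import cv2
o=get_obs(); print(o)
for n in ("scene","side","wrist"):
    im=capture(n); cv2.imwrite(f"pics/{n}0.png",im[:,:,::-1])
    p=camera_params(n); print(n,p)
E
```

```text
pics
{'clock': 0.0, 'q': array([-1.19001052e-01,  5.33524756e-02,  1.61428549e+00,  2.75519843e-05,
        1.47597864e+00, -1.18976618e-01]), 'joint_velocities': array([-0.0003184 ,  0.00045243,  0.00117287, -0.00030352,  0.00028838,
       -0.00039783]), 'joint_efforts': array([ 2.70554956e-04, -3.93670499e+01, -3.70175600e+01, -1.62778279e-04,
        6.93513779e-03, -6.06393527e-06]), 'tool_pos': array([6.24421595e-01, 7.61671192e-05, 2.47070773e-01]), 'tool_rot': array([ 0.49957179,  0.50056145, -0.50044124,  0.49942451]), 'contact_force': array([-0.44809472,  0.44838278, -1.04009597]), 'wrist_torque': array([ 0.03748308, -0.05278728, -0.003524  ]), 'gripper_width': 0.9993666597229816}
scene {'fx': 525.6716999973199, 'fy': 525.6716999973199, 'cx': 292.5988946688873, 'cy': 208.86791676844632, 'D': array([-0.06356642,  0.        ,  0.        ,  0.        ,  0.        ]), 'cam_to_world': array([[ 0.86512537,  0.29425748, -0.40616576,  1.18811392],
       [ 0.50131949, -0.48247178,  0.71826162, -1.02254568],
       [ 0.01539034, -0.82500516, -0.56491559,  0.94254801],
       [ 0.   
[... 338 characters left out ...]
6309657 ,  0.55432413, -0.43525513],
       [-0.00841785, -0.65588644, -0.75481264,  0.78284624],
       [ 0.        ,  0.        ,  0.        ,  1.        ]])}
wrist {'fx': 315.9895009922583, 'fy': 315.9895009922583, 'cx': 280.86432316294804, 'cy': 215.1107076082906, 'D': array([0.02141244, 0.        , 0.        , 0.        , 0.        ]), 'cam_to_world': array([[ 9.99998649e-01, -5.30308672e-04, -1.55613541e-03,
         6.24205197e-01],
       [-9.62999528e-04, -9.56108418e-01, -2.93011546e-01,
         7.49080851e-02],
       [-1.33244760e-03,  2.93012648e-01, -9.56107637e-01,
         3.71947178e-01],
       [ 0.00000000e+00,  0.00000000e+00,  0.00000000e+00,
         1.00000000e+00]])}
```

View pics/scene0.png

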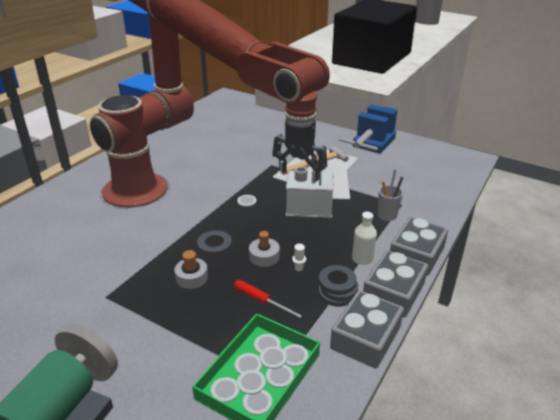

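View pics/side0.png

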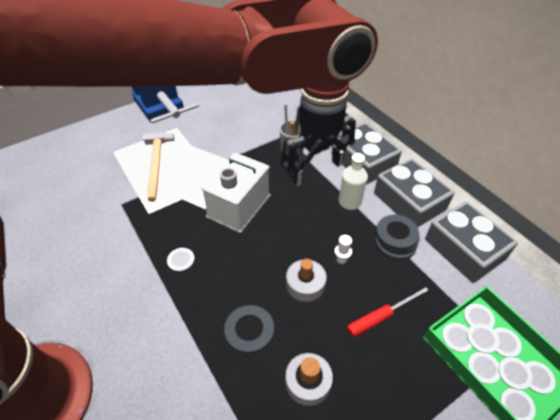

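Scene view candidates: knobbed stoppers in rings at (191,266) and (264,246), and a white look-alike at (299,257). The same three are at (310,375), (306,272) and (344,249) in the side view. The slimmer knob is at scene (264,246), side (306,272). The can is at scene (310,190), side (238,190). I'll measure the knobs and check in one crop.

```bash
cat > h.py <<'E'
import numpy as np, cv2
def ray(p,uv):
    K=np.array([[p['fx'],0,p['cx']],[0,p['fy'],p['cy']],[0,0,1]])
    n=cv2.undistortPoints(np.array([[uv]],float),K,p['D'])[0,0]
    T=p['cam_to_world']; return T[:3,3],T[:3,:3]@np.r_[n,1]
def onz(p,uv,z):
    o,d=ray(p,uv); return o+d*(z-o[2])/d[2]
def cross(p1,u1,p2,u2):
    A=[];b=[]
    for p,u in((p1,u1),(p2,u2)):
        o,d=ray(p,u); d/=np.linalg.norm(d); M=np.eye(3)-np.outer(d,d); A.append(M);b.append(M@o)
    return np.linalg.lstsq(np.vstack(A),np.hstack(b),rcond=None)[0]
E
python3 - <<'E'
from workcell import *
from h import *
P={}
for n in("scene","side"):
    im=cv2.imread(f"pics/{n}0.png"); p=camera_params(n); h=cv2.cvtColor(im,cv2.COLOR_BGR2HSV)
    m=cv2.inRange(h,(5,120,60),(20,255,255))
    k,l,s,c=cv2.connectedComponentsWithStats(m)
    for i in range(1,k):
        if s[i,4]>30: print(n,s[i],c[i].round(1),onz(p,c[i],.065).round(4))
im=cv2.imread("pics/side0.png")
a=cv2.resize(im[130:245,180:290],None,fx=5,fy=5,interpolation=cv2.INTER_CUBIC)[:575]
b=cv2.resize(im[235:410,270:350],None,fx=3,fy=3,interpolation=cv2.INTER_CUBIC)
o=np.zeros((575,790,3),np.uint8); o[:a.shape[0],:550]=a; o[:525,550:790]=b
cv2.imwrite("pics/crop1.png",o)
E
```

```text
scene [ 194    0  134   56 4056] [271.8  18. ] [-0.6396  1.8933  0.065 ]
scene [ 177   36   26   66 1186] [190.2  67.3] [-0.4843  0.8921  0.065 ]
scene [206  52  48  41 992] [223.7  75.4] [-0.2781  0.8872  0.065 ]
scene [283  57  27  13  71] [294.7  63.2] [-0.0813  1.2161  0.065 ]
scene [259 231  10  16 121] [263.7 238. ] [ 0.5603 -0.0699  0.065 ]
scene [182 250  14  20 205] [189.3 259.1] [ 0.4441 -0.2451  0.065 ]
side [291 122   5  13  36] [293.1 127.8] [0.8001 0.3279 0.065 ]
side [300 258  12  21 198] [306.1 268.3] [ 0.559  -0.0711  0.065 ]
side [300 358  20  26 398] [309.4 370.4] [ 0.4414 -0.2456  0.065 ]
```

View pics/crop1.png

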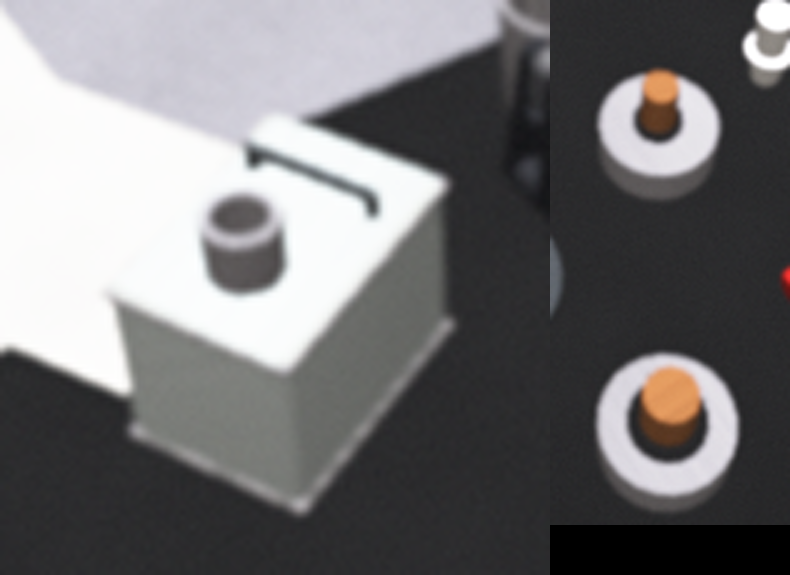

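View pics/wrist0.png

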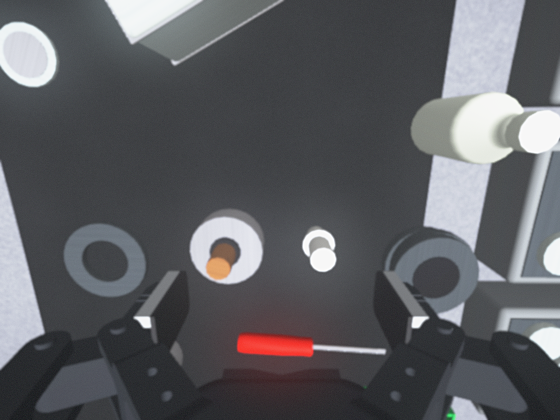

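Crop: the upper stopper (side 306,268) has the slimmer knob and smaller flange, so it is the one that fits; the lower one is the big stopper. The neck rim centre is near side pixel (228,174). The wrist view shows the target at (224,260) and the white look-alike at (320,250) beside it.

```bash
python3 - <<'E'
from workcell import *
from h import *
S=camera_params("side");C=camera_params("scene");W=camera_params("wrist")
c=lambda u,v:(180+u/5,130+v/5)
print("corners",[onz(S,c(*q),.11).round(4) for q in((288,372),(447,183),(270,118),(112,295))])
print("neck side",onz(S,c(241,220),.144))
# bright knob top in side and wrist
for n,p,z in(("side",S,.082),("wrist",W,.082),("scene",C,.082)):
    im=cv2.imread(f"pics/{n}0.png"); h=cv2.cvtColor(im,cv2.COLOR_BGR2HSV)
    m=cv2.inRange(h,(5,100,150),(20,255,255)); k,l,s,ce=cv2.connectedComponentsWithStats(m)
    for i in range(1,k):
        if 25<s[i,4]: print(n,s[i],onz(p,ce[i],z).round(4))
print("white base/top wrist",onz(W,(320,262),.06),onz(W,(318,238),.0))
print("bottle",onz(W,(540,132),.15), "dark ring",onz(W,(430,270),.02))
im=cv2.imread("pics/scene0.png")
cv2.imwrite("pics/crop2.png",cv2.resize(im[145:225,265:355],None,fx=6,fy=6,interpolation=cv2.INTER_CUBIC))
E
```

```text
corners [array([0.5111, 0.1235, 0.11  ]), array([0.6343, 0.1878, 0.11  ]), array([0.5865, 0.2756, 0.11  ]), array([0.4673, 0.2087, 0.11  ])]
neck side [0.52561036 0.18651537 0.144     ]
side [234  11  13  22  47] [0.9994 0.969  0.082 ]
side [149 181   8  17  32] [0.3763 0.2912 0.082 ]
side [301 259  11  11  98] [ 0.5588 -0.071   0.082 ]
side [301 358  19  18 273] [ 0.4416 -0.2456  0.082 ]
wrist [207 257  24  22 408] [ 0.5601 -0.0692  0.082 ]
scene [260 232   8   4  28] [ 0.5613 -0.0717  0.082 ]
scene [183 251  12   7  68] [ 0.4443 -0.2453  0.082 ]
white base/top wrist [ 0.66593728 -0.07371116  0.06      ] [ 0.67030013 -0.06923055  0.        ]
bottle [0.79741263 0.0649973  0.15      ] dark ring [ 0.8059068  -0.10324341  0.02      ]
```

Call:
arm_command(
  deltas=[
    [0,-32,35,0,0,0,0],
    [0,-32.5,35.3,0,0,0,0],
    [45,0,0,0,0,0,0],
    [45,0,0,0,0,0,0],
    [0,0,0,0,0,0,0],
    [0,0,0,0,0,0,0],
  ],
)

```text
clock: 0.75
tool_pos: [0.56, -0.0701, 0.1578]
tool_rot: [0.5, 0.501, -0.5, 0.499]
contact_force: [0.1, 0.9, 1.1]
gripper_width: 0.998
```

```bash
python3 - <<'E'
from workcell import *
from h import *
o=get_obs(); print(o['clock'],o['tool_pos'],o['tool_rot'])
p=camera_params("wrist"); im=capture("wrist")[:,:,::-1].copy(); cv2.imwrite("pics/w1.png",im)
h=cv2.cvtColor(im,cv2.COLOR_BGR2HSV)
m=cv2.inRange(h,(5,100,150),(20,255,255)); k,l,s,ce=cv2.connectedComponentsWithStats(m)
for i in range(1,k):
    if 25<s[i,4]: print(s[i],ce[i],onz(p,ce[i],.082).round(4))
E
```

```text
0.75 [ 0.55996121 -0.07010617  0.15784907] [ 0.49958279  0.50072092 -0.50038974  0.49930521]
[264 217  35  34 928] [280.85991379 233.44288793] [ 0.5592 -0.0696  0.082 ]
```

View pics/w1.png

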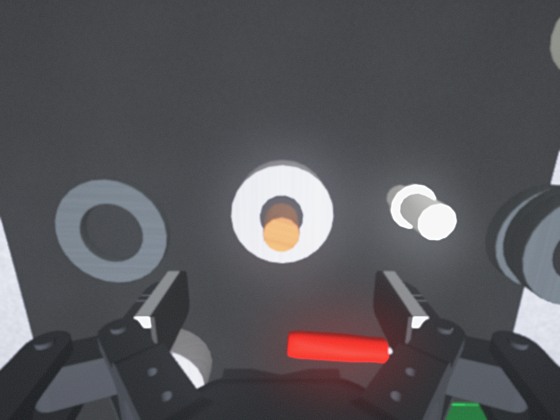

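The wrist view shows the slim knob at (281,233), centred between the jaws, with the white look-alike clear at (437,221). I'm descending and gripping.

Call:
arm_command(
  deltas=[
    [35,0,0,0,0,0,0],
    [35,0,0,0,0,0,0],
    [21,0,0,0,0,0,0],
    [0,0,0,0,0,0,0],
    [0,0,0,0,0,0,0.5],
    [0,0,0,0,0,0,0.8],
    [0,0,0,0,0,0,1],
    [0,0,0,0,0,0,1],
  ],
  grip_force=50,
)

```text
clock: 1.6
tool_pos: [0.5615, -0.0705, 0.069]
tool_rot: [0.5, 0.499, -0.5, 0.501]
contact_force: [-4.0, 0.1, 1.1]
gripper_width: 0.328
```

Call:
arm_command(
  deltas=[
    [0,0,0,0,0,0,1],
    [0,0,0,0,0,0,1],
    [0,0,0,0,0,0,1],
    [0,0,0,0,0,0,1],
  ],
)

```text
clock: 2.0
tool_pos: [0.5615, -0.0705, 0.069]
tool_rot: [0.5, 0.499, -0.5, 0.501]
contact_force: [-0.9, 0.0, 5.7]
gripper_width: 0.291
```

Call:
arm_command(
  deltas=[
    [-10,0,0,0,0,0,1],
    [-20,0,0,0,0,0,1],
    [-30,0,0,0,0,0,1],
    [-35,0,0,0,0,0,1],
    [-35,0,0,0,0,0,1],
    [-35,0,0,0,0,0,1],
    [0,0,0,0,0,0,1],
    [0,0,0,0,0,0,1],
  ],
)

```text
clock: 2.8
tool_pos: [0.5606, -0.0704, 0.2331]
tool_rot: [0.5, 0.5, -0.5, 0.5]
contact_force: [-0.3, -0.1, -1.1]
gripper_width: 0.287
```

Call:
arm_command(
  deltas=[
    [-10,-5,-30,0,0,0,1],
    [-10,-5,-40,0,0,0,1],
    [-10,-5,-40,0,0,0,1],
    [0,-5,-40,0,0,0,1],
    [0,0,0,0,0,0,1],
    [0,0,0,0,0,0,1],
    [0,0,0,0,0,0,1],
  ],
)

```text
clock: 3.5
tool_pos: [0.5399, 0.0789, 0.2605]
tool_rot: [-0.499, -0.5, 0.501, -0.499]
contact_force: [0.2, 0.3, -0.8]
gripper_width: 0.286
```

```bash
python3 - <<'E'
from workcell import *
from h import *
o=get_obs(); print(o['clock'],o['tool_pos'],o['tool_rot'],o['contact_force'],o['gripper_width'])
p=camera_params("wrist"); im=capture("wrist")[:,:,::-1].copy(); cv2.imwrite("pics/w2.png",im)
s=capture("side")[:,:,::-1]; cv2.imwrite("pics/s2.png",s)
np.save("w2.npy",p['cam_to_world'])
E
```

```text
3.5 [0.53988773 0.0789382  0.26047351] [-0.49929528 -0.50044028  0.50105176 -0.49921026] [ 0.15382556  0.29828875 -0.79637268] 0.28559216420822525
```

View pics/w2.png

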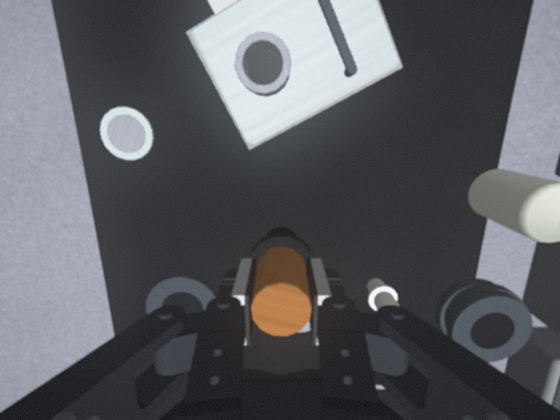

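The wrist view shows the stopper upright in the jaws at (281,290), and the neck with its bore near (264,62). I'm fitting the bore in this view and rechecking the side view.

```bash
python3 - <<'E'
from workcell import *
from h import *
p=camera_params("wrist"); S=camera_params("side")
im=cv2.imread("pics/w2.png"); g=cv2.cvtColor(im,cv2.COLOR_BGR2GRAY)
print(g[62,225:305:3], g[30:102:3,264])
for th in (85,100,115):
    m=(cv2.GaussianBlur(g,(3,3),0)<th).astype(np.uint8); k,l,s,ce=cv2.connectedComponentsWithStats(m)
    i=l[62,264]; 
    if i==0 or s[i,4]>5000: continue
    c=max(cv2.findContours((l==i).astype(np.uint8),0,2)[0],key=cv2.contourArea)
    W=np.array([onz(p,q[0],.144)[:2] for q in c]); (x,y),r=cv2.minEnclosingCircle((W*1000).astype(np.float32))
    e=cv2.fitEllipse(c); w=onz(p,e[0],.144); print(th,s[i],"ell",e,w.round(4),"circ",x,y,r, onz(p,(e[0]),.144)-get_obs()['tool_pos'])
g=cv2.cvtColor(cv2.imread("pics/s2.png"),cv2.COLOR_BGR2GRAY); print(g[164:186,228]); print(g[174,216:242])
E
```

```text
[230 230 230 211 191 186 122 102 100  99 100  99  98 102 101 105 102 103
 106 127 193 187 208 225 226 228 230] [228 189 188 176 102 100 100 102 101 101 100 100 102 101 101  99 100 101
 120 191 194 142 187 232]
115 [ 244   41   38   43 1265] ell ((262.34234619140625, 62.22895431518555), (36.85115432739258, 41.855281829833984), 173.88104248046875) [0.527  0.1903 0.144 ] circ 527.064453125 189.93804931640625 13.379218101501465 [-0.01329848  0.11170357 -0.11725517]
[249 252 251 242 205 144 102  92  93  91  91  97 132 176 188 153 107  89
  89  90  88  90]
[252 251 249 240 228 195 143 101  86  85  85  89  91  93  94 100 121 157
 190 200 212 240 251 252 252 252]
```

Call:
arm_command(
  deltas=[
    [0,-6,-30,0,0,0,1],
    [0,-6,-25,0,0,0,1],
    [0,0,0,0,0,0,1],
    [0,0,0,0,0,0,1],
    [0,0,0,0,0,0,1],
  ],
)

```text
clock: 4.1
tool_pos: [0.5288, 0.1336, 0.2621]
tool_rot: [-0.5, -0.5, 0.501, -0.5]
contact_force: [0.3, 0.0, -1.2]
gripper_width: 0.289
```

```bash
python3 - <<'E'
from workcell import *
from h import *
o=get_obs(); print(o['clock'],o['tool_pos'],o['tool_rot'])
p=camera_params("wrist"); im=capture("wrist")[:,:,::-1].copy(); cv2.imwrite("pics/w3.png",im)
g=cv2.GaussianBlur(cv2.cvtColor(im,cv2.COLOR_BGR2GRAY),(3,3),0)
for th in (115,125,140):
    k,l,s,ce=cv2.connectedComponentsWithStats((g<th).astype(np.uint8))
    for i in range(1,k):
        if 700<s[i,4]<4000:
            c=max(cv2.findContours((l==i).astype(np.uint8),0,2)[0],key=cv2.contourArea)
            e=cv2.fitEllipse(c); print(th,s[i],e,onz(p,e[0],.144).round(4))
# held knob top
h=cv2.cvtColor(im,cv2.COLOR_BGR2HSV); m=cv2.inRange(h,(5,100,150),(20,255,255)); k,l,s,ce=cv2.connectedComponentsWithStats(m)
for i in range(1,k):
    if s[i,4]>300: print("knob",s[i],ce[i],onz(p,ce[i],o['tool_pos'][2]+.013))
E
```

```text
4.1 [0.52875573 0.13356243 0.26213742] [-0.50017533 -0.49956441  0.50053623 -0.49972345]
115 [261 125  35  35 951] ((278.13238525390625, 142.2405548095703), (33.556640625, 34.35160446166992), 155.6014862060547) [0.5263 0.1911 0.144 ]
125 [319  58  45  89 778] ((336.55078125, 90.36013793945312), (8.382241249084473, 165.0196990966797), 156.391357421875) [0.5682 0.2271 0.144 ]
125 [ 261  125   35   36 1009] ((278.15338134765625, 142.46875), (34.673465728759766, 35.452423095703125), 176.95887756347656) [0.5263 0.1909 0.144 ]
140 [319  57  45  90 865] ((342.3594970703125, 103.30973052978516), (8.78083324432373, 171.1886749267578), 156.8955535888672) [0.5728 0.2184 0.144 ]
140 [ 260  124   37   38 1083] ((278.0827331542969, 142.5972442626953), (35.808712005615234, 36.78117752075195), 173.17178344726562) [0.5262 0.1908 0.144 ]
knob [ 251  283   60   52 2407] [280.72496884 309.22517657] [0.52812729 0.13429618 0.27513742]
```

View pics/w3.png

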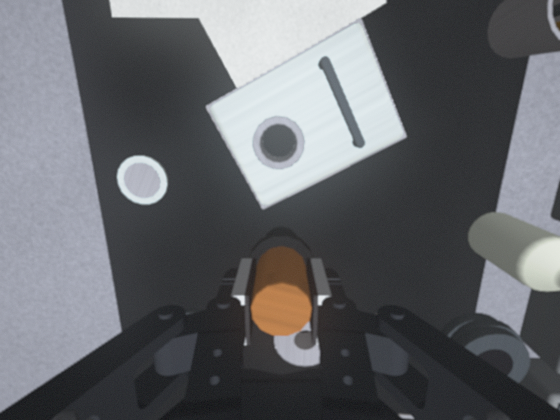

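Bore centre is at pixel (278,142), which gives (0.5262, 0.1909). Using the known wrist bias from the knob, I aim for (0.5266, 0.1897).

Call:
arm_command(
  deltas=[
    [0,-2.2,-28,0,0,0,1],
    [0,0,-28,0,0,0,1],
    [20,0,0,0,0,0,1],
    [25,0,0,0,0,0,1],
    [0,0,0,0,0,0,1],
    [0,0,0,0,0,0,1],
    [0,0,0,0,0,0,1],
  ],
)

```text
clock: 4.85
tool_pos: [0.5272, 0.1903, 0.219]
tool_rot: [0.501, 0.499, -0.5, 0.5]
contact_force: [0.6, -0.2, -0.2]
gripper_width: 0.292
```

Call:
arm_command(
  deltas=[
    [5,0,0,0,0,0,1],
    [5,0,0,0,0,0,1],
    [5,0,0,0,0,0,1],
    [0,0,0,0,0,0,1],
    [0,0,0,0,0,0,1],
  ],
)

```text
clock: 5.35
tool_pos: [0.5261, 0.1907, 0.202]
tool_rot: [-0.5, -0.5, 0.5, -0.5]
contact_force: [-0.6, -0.1, 0.1]
gripper_width: 0.29
```

No vertical force with the tip about 5 mm below the rim height, so it appears to be in the bore. I'll continue gently.

Call:
arm_command(
  deltas=[
    [4,0,0,0,0,0,1],
    [4,0,0,0,0,0,1],
    [0,0,0,0,0,0,1],
    [0,0,0,0,0,0,1],
  ],
)

```text
clock: 5.75
tool_pos: [0.5261, 0.1907, 0.194]
tool_rot: [-0.5, -0.5, 0.5, -0.5]
contact_force: [-0.1, 0.9, -1.7]
gripper_width: 0.29
```

Call:
arm_command(
  deltas=[
    [4,0,0,0,0,0,1],
    [4,0,0,0,0,0,1],
    [0,0,0,0,0,0,1],
    [0,0,0,0,0,0,1],
  ],
)

```text
clock: 6.15
tool_pos: [0.5261, 0.1907, 0.186]
tool_rot: [-0.5, -0.5, 0.5, -0.5]
contact_force: [-0.6, 0.3, -0.6]
gripper_width: 0.287
```

Call:
arm_command(
  deltas=[
    [3,0,0,0,0,0,1],
    [3,0,0,0,0,0,1],
    [0,0,0,0,0,0,1],
    [0,0,0,0,0,0,1],
  ],
)

```text
clock: 6.55
tool_pos: [0.5262, 0.1907, 0.1801]
tool_rot: [-0.5, -0.5, 0.5, -0.5]
contact_force: [-0.1, 0.4, -0.2]
gripper_width: 0.286
```

Call:
arm_command(
  deltas=[
    [2,0,0,0,0,0,1],
    [0,0,0,0,0,0,1],
    [0,0,0,0,0,0,1],
  ],
)

```text
clock: 6.85
tool_pos: [0.5263, 0.1907, 0.1782]
tool_rot: [-0.5, -0.5, 0.5, -0.5]
contact_force: [-0.1, -0.4, 0.4]
gripper_width: 0.288
```

Call:
arm_command(
  deltas=[
    [1.5,0,0,0,0,0,1],
    [0,0,0,0,0,0,1],
    [0,0,0,0,0,0,1],
  ],
)

```text
clock: 7.15
tool_pos: [0.5265, 0.1908, 0.1771]
tool_rot: [0.5, 0.5, -0.5, 0.5]
contact_force: [0.7, 0.0, 1.0]
gripper_width: 0.286
```

Call:
arm_command(
  deltas=[
    [1.5,0,0,0,0,0,1],
    [0,0,0,0,0,0,1],
    [0,0,0,0,0,0,1],
  ],
)

```text
clock: 7.45
tool_pos: [0.5265, 0.1908, 0.177]
tool_rot: [0.5, 0.5, -0.5, 0.5]
contact_force: [-3.5, -0.0, 5.6]
gripper_width: 0.29
```

Call:
arm_command(
  deltas=[
    [1,0,0,0,0,0,1],
    [0,0,0,0,0,0,1],
    [0,0,0,0,0,0,1],
  ],
)

```text
clock: 7.75
tool_pos: [0.5266, 0.1908, 0.177]
tool_rot: [0.5, 0.5, -0.5, 0.5]
contact_force: [-5.8, -1.3, 10.2]
gripper_width: 0.283
```

The force rises while z holds at 0.177, exactly the expected seat height. I'll check by eye before letting go.

```bash
python3 - <<'E'
from workcell import *
from h import *
a=capture("side")[:,:,::-1]; b=capture("scene")[:,:,::-1]
r=lambda i:cv2.resize(i,None,fx=4,fy=4,interpolation=cv2.INTER_CUBIC)
cv2.imwrite("pics/seat.png",np.hstack([r(a[110:235,185:280]),r(b[105:230,265:360])]))
E
```

```text
(no output)
```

View pics/seat.png

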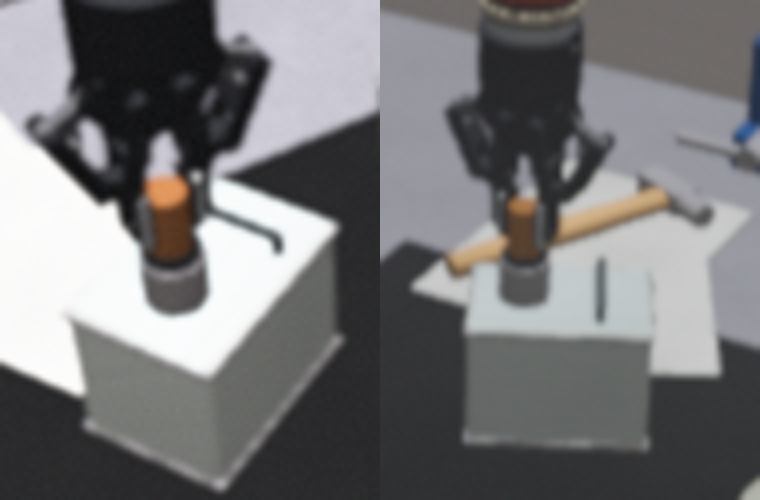

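Both views show the flange flat on the neck rim (crop pixels (175,262) and (525,262)), with the knob upright. I'm easing the push, opening and backing off straight up.

Call:
arm_command(
  deltas=[
    [-2,0,0,0,0,0,1],
    [0,0,0,0,0,0,0.6],
    [0,0,0,0,0,0,0.3],
    [0,0,0,0,0,0,0.2],
    [0,0,0,0,0,0,0.2],
    [0,0,0,0,0,0,0.2],
    [0,0,0,0,0,0,0.2],
  ],
)

```text
clock: 8.55
tool_pos: [0.5263, 0.1907, 0.1762]
tool_rot: [-0.5, -0.5, 0.5, -0.5]
contact_force: [-0.2, 0.4, -0.3]
gripper_width: 0.805
```

Call:
arm_command(
  deltas=[
    [-10,0,0,0,0,0,0.2],
    [-25,0,0,0,0,0,0.2],
    [-35,0,0,0,0,0,0.2],
    [-35,0,0,0,0,0,0.2],
    [0,0,40,0,0,0,0.2],
    [0,0,40,0,0,0,0.2],
    [0,0,0,0,0,0,0.2],
    [0,0,0,0,0,0,0.2],
  ],
)

```text
clock: 9.35
tool_pos: [0.5264, 0.1102, 0.2821]
tool_rot: [0.501, 0.499, -0.5, 0.5]
contact_force: [-0.3, 0.4, -0.8]
gripper_width: 0.799
```

```bash
python3 - <<'E'
from workcell import *
from h import *
o=get_obs(); print(o['clock'],o['tool_pos'],o['contact_force'],o['gripper_width'])
S,C=camera_params("side"),camera_params("scene")
a=capture("side")[:,:,::-1].copy(); b=capture("scene")[:,:,::-1].copy(); cv2.imwrite("pics/s9.png",a)
u=[]
for im,bx in((a,(140,190,215,245)),(b,(140,190,280,325))):
    h=cv2.cvtColor(im,cv2.COLOR_BGR2HSV); m=cv2.inRange(h,(5,120,60),(20,255,255)); M=m*0; M[bx[0]:bx[1],bx[2]:bx[3]]=m[bx[0]:bx[1],bx[2]:bx[3]]
    k,l,s,c=cv2.connectedComponentsWithStats(M)
    print([(s[i].tolist(),c[i].round(1).tolist()) for i in range(1,k) if s[i,4]>30])
    u.append(c[1+s[1:,4].argmax()])
print("knob side @.17",onz(S,u[0],.17),"scene",onz(C,u[1],.17),"cross",cross(S,u[0],C,u[1]))
E
```

```text
9.35 [0.52643784 0.11018766 0.28213795] [-0.33286111  0.41792538 -0.83601487] 0.7991403041382447
[([222, 155, 11, 19, 153], [226.6, 164.8])]
[]
knob side @.17 [0.52558773 0.18859858 0.17      ] scene [0.51599022 0.21262095 0.17      ] cross [0.52553387 0.18835556 0.17836889]
```

View pics/s9.png

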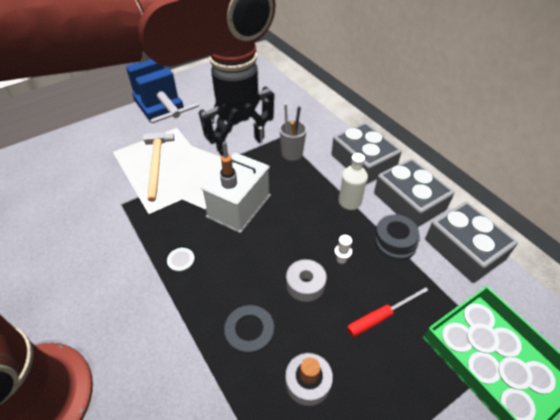

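The stopper stands in the neck at side pixel (227,166). The gripper is clear, the small ring is empty, and the big stopper and bystanders haven't moved. I'm handing in.

```bash
python3 -c "
from workcell import *
print(job_done())"
```

```text
the job is handed in; nothing more can be done
None
```

The small stopper is in the can's neck with its flange on the rim, released, and the job is handed in at about 9.5 s. `job_done()` gives no verdict.

- **Finding and inserting:** I took the slim-knobbed stopper from its ring and found the real neck with the wrist camera, near (0.526, 0.190). The stopper went into the bore on the first try, so no search by feel was needed. It stopped at the expected height (gripper at z = 0.177) and the force rose to about 10 N while I still held it.
- **Final side view:** The stopper is upright in the neck, with its knob at about (0.5256, 0.1886). The gripper is clear, and the big stopper and bystanders look unmoved; I judged that by eye and did not measure it.
- **Checks that failed or disagreed:**
  - The scene camera found no knob in the final check, probably because the gripper hid it. Its numbers, including the two-camera crossing, are invalid.
  - The first side-view estimate of the neck was about 4 mm off the wrist camera's in y. The insertion bore out the wrist camera's figure.

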